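Flip open the two-tier box

TASK

First, with the fingertips, push the stack of plastic tubs that stands in front of the black two-tier box along the counter to the left (as seen from the robot), until none of it is in front of the box any more; slide it upright, do not lift or tip it. Then catch the box's hinged lid under its front lip with a fingertip and flip it up and over, past upright, so that it leans back fully open against its stop and stays there by its own weight. Do it gently, without flinging the lid, and leave the other things on the counter undisturbed.

Things in the scene. Friction and masses are not known exactly. Their poses are not given: they have to be found in the camera images.
- tierbox: glossy black two-tier box, fixed to the counter: 100 deep (its x), 160 wide (its y), 108 high without the lid. Origin at the centre of its underside; x points from its front (lip side, towards the robot) to its hinge side, y to its left seen from the robot, z up; it may be turned by up to 0.25 rad
- lid (a joint): angle of the box's lid in rad: 0 closed and level, grows as the front lip rises; 1.57 upright; 2.0 is the open stop. The hinge is free-moving with slight damping: below upright the lid falls shut, past upright it falls open. Lid about 0.2 kg
- lid_hinge (a point): middle of the lid's hinge line, which runs along the box's y at 52 mm behind the box's centre, 109 mm above the counter, at the level of the closed lid's underside
- lid_lip (a point): middle of the front lower edge of the lid, moves with the lid: 124 mm from the hinge. The lid is a flat slab 124 long, 164 wide, 8 thick; closed, its lip stands out 22 mm beyond the box's front wall all along its width, its underside 109 mm above the counter, with free space under it
- tubs_mid (a point): centre (half-way up, 35 mm above the counter) of a loose stack of small white plastic tubs, one solid stack 70 x 70 x 70, about 0.2 kg, standing about 135 mm in front of the box's centre with its sides nearly parallel to the box's (its axes: x and y level and parallel to its sides, z up)
- teacup: bystander: white porcelain cup without handle, 76 across, 58 high, on the counter in front of the box's right front corner; origin at the centre of its underside, z up
- tea_tin: bystander: plain steel tin, 64 across, 90 high, to the left of the box; origin at the centre of its underside, z up
- whisk: bystander: mini steel whisk lying flat, about 205 long, up to 38 across and 35 high, to the right of the box; origin at the centre of its underside, z up
- small_tub: bystander: single open white plastic tub, 70 x 70 x 28, farther left of the box; origin at the centre of its underside, z up
- cruet: bystander: white bottle with black cap, 52 across, 110 high, behind and left of the box; origin at the centre of its underside, z up
- dish: bystander: small blue plate, 76 across, 20 high, behind the box; origin at the centre of its underside, z up
- paddle_stand: bystander, fixed: white rice paddle stand with a flap, base 90 x 90, 220 high with its paddle, far to the right; origin at the centre of its underside, z up
- tubs: the same stack of tubs; origin at the centre of its underside
There are look-alikes about, which are no part of the job. What is meant by the tierbox is not pink, and is the smaller of those in its own colour.

How it is judged:
By the outcome, as a careful person would: the job done as asked, in the order asked, and still so for the second after the job is handed in, with the robot touching nothing.
It also fails if it takes over 58 s, if anything falls off the work surface, if the arm or the gripper's body presses on something with over 40 N, if the wrist force passes 120 N, or if a joint passes its speed limit or range.

ROBOT

A 6-joint arm with a two-finger parallel gripper is mounted at the origin on the work surface. World frame = base frame: x ahead of the robot, y to its left, z up, the work surface at z = 0. Lengths are in m, angles in rad, forces in N, time in s.
With the tool pointing down it reaches from about 0.25 to 0.775 m from the base axis. Payload 4 kg.
Tool frame: the origin (TCP) lies midway between the tips of the shut fingers; the grasp point (between the pads) lies 19 mm behind it; z points along the fingers, y is the line along which they close (so a half turn about z gives the same grasp; the last joint's range is limited). The gripper opens to 94 mm and grips with 3 to 60 N. Pads are 16 mm wide; open, the fingers measure 119 mm over their backs; the gripper's body (75 mm by 177 mm) begins 78 mm behind the grasp point.
Start: joints at [-1.228, 0.087, 1.371, -0, 1.684, -0.103], TCP at [0.237, -0.496, 0.206] pointing down, gripper open.
Joint ranges: [-3.1, 3.1], [-0.76, 2.03], [0.27, 2.55], [-1.08, 4.22], [0.17, 2.65], [-2.57, 2.57]. Speed limits (rad/s): [2.79, 2.79, 3.14, 3.14, 3.14, 3.14].

INTERFACE

Orientations are given as [roll, pitch, yaw] about the fixed x, y, z axes, in that order (R = Rz(yaw) Ry(pitch) Rx(roll)).
In Python, from bench import get_obs, snapshot, close_job gives the robot as it stands. The module is installed in compiled form; this text tells all that it offers.
- The arm moves only by the tool drive_tool, never from a script. Its argument "commands" is a list of rows, each a list of 6 numbers: the shift along the tool's x, y, z in units of 0.04 m (1.0 is 0.04 m), then the turn, a rotation vector about the tool's x, y, z in units of 0.1 rad (1.0 is 0.1 rad). In form: [[dx, dy, dz, wx, wy, wz], ...]. A call has 1 to 20 rows; each row shifts and turns the commanded pose from where the row before left it, along the tool's axes as they then stand; what a row does not reach is not made up. A row lasts 1/8 s, in which the tool goes at most 62.5 mm and 10.7 degrees, less where a joint would pass 70% of its speed; a pose out of reach is approached as far as the arm can. A call with a number of a shift or a turn outside -1 to 1 is refused whole. A call with a gripper value outside its range is refused whole. "gripper" is the closure, from 0 (fully open) to 1 (shut), set as the call begins (left out, the last holds). The fingers move at their own pace and stop on an object; the grip force is fixed at half the most. Time passes only in rows, so rows that do not move let the fingers close. It gives the time, the measured TCP pose, the force, the opening and the grip force at its end, in the units of the state.
- get_obs(): the state, without advancing time (a new reading comes with each control period).
- snapshot(name): name is "side" or "top" or "wrist"; returns a dict with "image" (384x512x3 uint8, blue, green, red), "range_z" (384x512 float32, m along the optical axis (not along the pixel's ray), 0 where there is no reading), "fx", "fy", "cx", "cy" (pixels), "k1" (the pictures are not rectified: a ray, as slopes to the right and down, at radius r is drawn at 1 + k1 r^2 times it, then the intrinsics apply), "rvec" (rotation vector, rad) and "tvec" (3), from world to camera coordinates, as OpenCV has them. Camera axes: x right, y down, z forward; pixel columns grow to the right and rows downward; lengths in m; the calibration is good to about 2 mm. A picture is of the moment at which its call begins.
- close_job(): hands the job in; it is judged then, once.
The state is a dict: "time": time; "joint_positions": joint angles; "qvel": joint speeds; "joint_torque": joint torques, N m; "tool_pos": TCP position; "ee_rot": TCP orientation; "wrist_force": force on the tool from outside, world axes, zero at the start; "wrist_torque": the same for the moment, N m; "width": finger opening in m; "finger_force": force on a finger pad.
Only numpy, scipy, OpenCV 4.12 (cv2) and the standard library are available. Lean on these libraries where they do the work, as an engineer would, in place of code of your own. Each camera call takes 0.05 s, during which the arm holds its last target. There are 200 camera calls.

## Working session

There is one attempt and no reset: what is moved stays moved. The work goes in short steps, Python scripts to look and compute and a tool call to move; the robot and the scene stay as the last step left them, time stands still between calls to the robot, and variables do not carry over. Pictures are saved under pics/ and viewed, at most 10 in all, crops included, and the job is handed in when it is done.

Besides the shell and the picture viewer there is one more tool, called after ">>>" in YAML: its name, and indented under it one key for each argument. drive_tool: Moves the arm, as the interface text tells. Its arguments: {"type":"object","properties":{"commands":{"type":"array"},"gripper":{"type":"number"}},"required":["commands"]}

```bash
mkdir -p pics; cat > h.py <<'E'
import numpy as np,cv2
from bench import get_obs,snapshot,close_job
def cloud(s):
    z=s["range_z"];H,W=z.shape
    K=np.array([[s["fx"],0,s["cx"]],[0,s["fy"],s["cy"]],[0,0,1]])
    v,u=np.mgrid[:H,:W]
    p=cv2.undistortPoints(np.stack([u,v],-1).reshape(-1,1,2).astype(np.float64),K,np.array([s["k1"],0,0,0,0.]))
    p=p.reshape(H,W,2);P=np.dstack([p*z[...,None],z])
    R=cv2.Rodrigues(np.array(s["rvec"],float))[0]
    w=(P-np.array(s["tvec"]).ravel())@R
    w[z==0]=np.nan
    return w
E
python3 - <<'E'
from h import *
o=get_obs();print(o)
for n in("top","side"):
    s=snapshot(n);cv2.imwrite(f"pics/{n}0.png",s["image"]);np.savez(f"{n}0.npz",w=cloud(s),im=s["image"])
    print(n,s["fx"],s["k1"],(-cv2.Rodrigues(np.array(s["rvec"],float))[0].T@np.array(s["tvec"]).ravel()))
E
```

```text
{'time': 0.0, 'joint_positions': array([-1.22807295e+00,  8.79465720e-02,  1.37221679e+00, -2.72179443e-05,
        1.68359597e+00, -1.03119769e-01]), 'qvel': array([-3.58740199e-04, -7.05288990e-05, -2.87349545e-04, -1.19679348e-04,
       -1.68992997e-03,  1.29064048e-03]), 'joint_torque': array([-5.49825781e-04, -3.40184426e+01, -3.02429044e+01,  7.16099236e-02,
        3.29811824e-02, -1.66924933e-04]), 'tool_pos': array([ 0.23696592, -0.49573729,  0.20432779]), 'ee_rot': array([-3.13943469e+00, -1.96124417e-04,  4.45839898e-01]), 'wrist_force': array([-0.90213078, -0.27809284,  0.53541103]), 'wrist_torque': array([-0.01265637, -0.01689731,  0.06872339]), 'finger_force': 0.0, 'width': 0.09437639541264545}
top 365.0513461270093 -0.026769572831288266 [ 0.39694679 -0.0358118   1.22528693]
side 442.4310681915825 -0.03524940678866775 [ 0.49737956 -0.91422118  1.11948221]
```

View pics/top0.png

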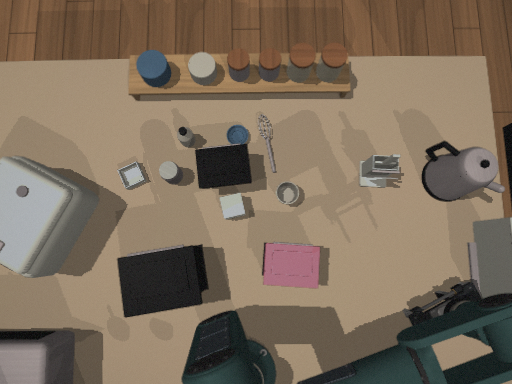

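View pics/side0.png

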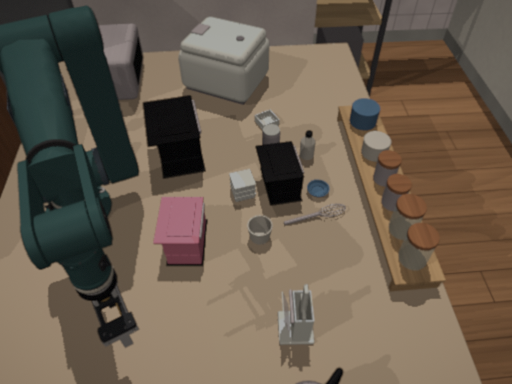

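Candidates in the top picture are the small black box (223,166), the larger black box (160,280) and the pink box (292,265). The smaller black one with the tubs (232,206) in front of it fits the description. The teacup is at (288,193), the tin at (170,172) and the small tub at (132,175).

```bash
python3 - <<'E'
from h import *
d=np.load("top0.npz");w=d["w"];im=d["im"]
def rep(n,u0,u1,v0,v1,zl,zh):
    a=w[v0:v1,u0:u1].reshape(-1,3);m=(a[:,2]>zl)&(a[:,2]<zh);p=a[m]
    if len(p)<5: print(n,"few");return
    r=cv2.minAreaRect((p[:,:2]*1000).astype(np.float32))
    print(n,len(p),"c",np.round(r[0],1),"sz",np.round(r[1],1),"ang",round(r[2],2),"z",np.round(np.percentile(p[:,2],[5,50,95]),3),p[:,:2].min(0).round(3),p[:,:2].max(0).round(3))
rep("lid",185,262,136,195,.105,.13)
rep("bigblack",110,215,235,320,.1,.3)
rep("tubs",212,252,188,224,.06,.08)
rep("cup",272,305,178,210,.02,.07)
rep("tin",155,186,158,188,.05,.1)
rep("smalltub",115,150,158,192,.012,.04)
rep("whisk",252,282,108,176,.008,.05)
rep("cruet",172,198,120,150,.03,.13)
rep("dish",224,254,122,144,.006,.04)
rep("pink",255,325,238,292,.03,.3)
c=cv2.resize(im[95:235,105:315],None,fx=3.6,fy=3.6,interpolation=2);cv2.imwrite("pics/crop0.png",c)
E
```

```text
lid 2114 c [650.9  50.7] sz [130.6 164.4] ang 5.85 z [0.115 0.119 0.124] [ 0.578 -0.036] [0.72  0.138]
bigblack 4952 c [287.8 214.5] sz [223. 256.] ang 9.24 z [0.158 0.163 0.168] [0.193 0.071] [0.406 0.354]
tubs 476 c [529.3  25.7] sz [70.  69.6] ang 11.73 z [0.068 0.071 0.075] [ 0.489 -0.015] [0.568 0.064]
cup 196 c [ 570.6 -151.7] sz [71.7 72.3] ang 87.04 z [0.023 0.053 0.062] [ 0.534 -0.188] [ 0.607 -0.116]
tin 353 c [641.5 225.2] sz [61.3 60.1] ang 0.26 z [0.061 0.091 0.095] [0.611 0.195] [0.672 0.255]
smalltub 196 c [642.6 366.3] sz [71.8 71.3] ang 25.41 z [0.013 0.026 0.032] [0.597 0.321] [0.688 0.411]
whisk 232 c [759.7 -81. ] sz [ 85.7 221.7] ang 86.64 z [0.009 0.017 0.032] [ 0.647 -0.13 ] [ 0.868 -0.042]
cruet 249 c [740.2 170.6] sz [97.1 50.1] ang 18.72 z [0.04  0.079 0.113] [0.702 0.131] [0.791 0.204]
dish 304 c [785.1   6.5] sz [91.2 80.8] ang 80.02 z [0.007 0.014 0.023] [ 0.747 -0.042] [0.827 0.055]
pink 2376 c [ 342.8 -153.9] sz [164.6 129.3] ang 84.96 z [0.115 0.119 0.124] [ 0.272 -0.237] [ 0.41  -0.067]
```

View pics/crop0.png

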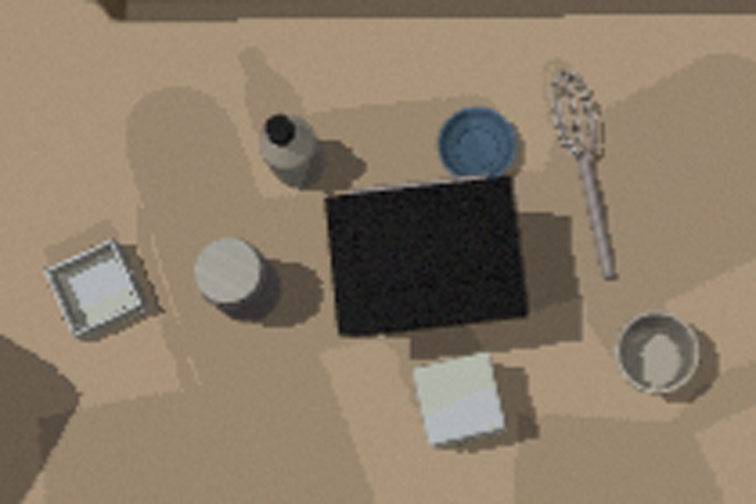

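>>> drive_tool:
  commands:
    - [0,0,0,0,0,-1]
    - [0,0,0,0,0,-1]
    - [0,0,0,0,0,-1]
    - [0,0,0,0,0,-1]
    - [0,0,0,0,0,-1]
    - [0,0,0,0,0,-1]
    - [0,0,0,0,0,-1]
    - [0,0,0,0,0,-1]
    - [0,0,0,0,0,-1]
    - [0,0,0,0,0,-1]
    - [0,0,0,0,0,-1]
    - [0,0,0,0,0,-1]
    - [0,0,0,0,0,-0.2]
    - [0,0,0,0,0,0]
  gripper: 0.6

```text
time: 1.85
tool_pos: [0.2371, -0.4961, 0.2052]
ee_rot: [-3.141, -0.001, 1.665]
wrist_force: [0.7, 0.4, 0.6]
width: 0.0375
finger_force: 0.0
```

>>> drive_tool:
  commands:
    - [0.4,0.3,0,0,0,0]
    - [0.75,0.6,0,0,0,0]
    - [0.75,0.6,0,0,0,0]
    - [0.75,0.6,0,0,0,0]
    - [0.75,0.6,0,0,0,0]
    - [0.75,0.6,0,0,0,0]
    - [0.75,0.6,0,0,0,0]
    - [0.75,0.6,0,0,0,0]
    - [0.75,0.6,0,0,0,0]
    - [0.75,0.6,0,0,0,0]
    - [0.75,0.6,0,0,0,0]
    - [0.75,0.6,0,0,0,0]
    - [0.75,0.6,0,0,0,0]
    - [0.75,0.6,0,0,0,0]
    - [0.4,0.5,0,0,0,0]
    - [0,0,0,0,0,0]
    - [0,0,0,0,0,0]

```text
time: 3.98
tool_pos: [0.5388, -0.0434, 0.2055]
ee_rot: [-3.141, 0.0, 1.666]
wrist_force: [0.2, -1.0, -0.5]
width: 0.0373
finger_force: 0.0
```

>>> drive_tool:
  commands:
    - [0,0,0.5,0,0,0]
    - [0,0,0.5,0,0,0]
    - [0,0,0.5,0,0,0]
    - [0,0,0.5,0,0,0]
    - [0,0,0.5,0,0,0]
    - [0,0,0.5,0,0,0]
    - [0,0,0.5,0,0,0]
    - [0,0,0.5,0,0,0]
    - [0,0,0,0,0,0]

```text
time: 5.1
tool_pos: [0.5374, -0.0441, 0.0439]
ee_rot: [-3.138, -0.001, 1.664]
wrist_force: [0.3, 0.3, 0.3]
width: 0.0377
finger_force: 0.0
```

>>> drive_tool:
  commands:
    - [0.2,0,0,0,0,0]
    - [0.2,0,0,0,0,0]
    - [0.2,0,0,0,0,0]
    - [0.2,0,0,0,0,0]
    - [0.2,0,0,0,0,0]
    - [0.2,0,0,0,0,0]
    - [0.2,0,0,0,0,0]
    - [0.2,0,0,0,0,0]
    - [0.2,0,0,0,0,0]
    - [0.2,0,0,0,0,0]
    - [0.2,0,0,0,0,0]
    - [0.2,0,0,0,0,0]
    - [0,0,0,0,0,0]

```text
time: 6.72
tool_pos: [0.5301, 0.0531, 0.0452]
ee_rot: [-3.141, -0.001, 1.667]
wrist_force: [0.4, -0.6, -0.2]
width: 0.0378
finger_force: 0.0
```

```bash
cat >> h.py <<'E'
BC=np.array([.661,.052]);BY=.102
def tobox(p):
    p=np.asarray(p)[...,:2]-BC;c,s=np.cos(BY),np.sin(BY)
    return p@np.array([[c,-s],[s,c]])
def tubs(w,im):
    b=tobox(w);m=(w[...,2]>.06)&(w[...,2]<.078)&(b[...,0]>-.2)&(b[...,0]<-.085)&(b[...,1]>-.1)&(b[...,1]<.25)&(im.min(-1)>110)
    p=b[m];r=cv2.minAreaRect((p*1000).astype(np.float32))
    print("tubs box frame",len(p),np.round(r[0],1),np.round(r[1],1),round(r[2],1),p.min(0).round(3),p.max(0).round(3))
E
python3 - <<'E'
from h import *
s=snapshot("top");w=cloud(s);tubs(w,s["image"]);o=get_obs();print(tobox(o["tool_pos"]))
cv2.imwrite("pics/t1.png",cv2.resize(s["image"][95:305,105:385],None,fx=2.8,fy=2.8))
E
```

```text
tubs box frame 115 [-145.9   75.6] [38.6 35.2] 2.6 [-0.165  0.057] [-0.127  0.094]
[-0.13019186  0.01413313]
```

View pics/t1.png

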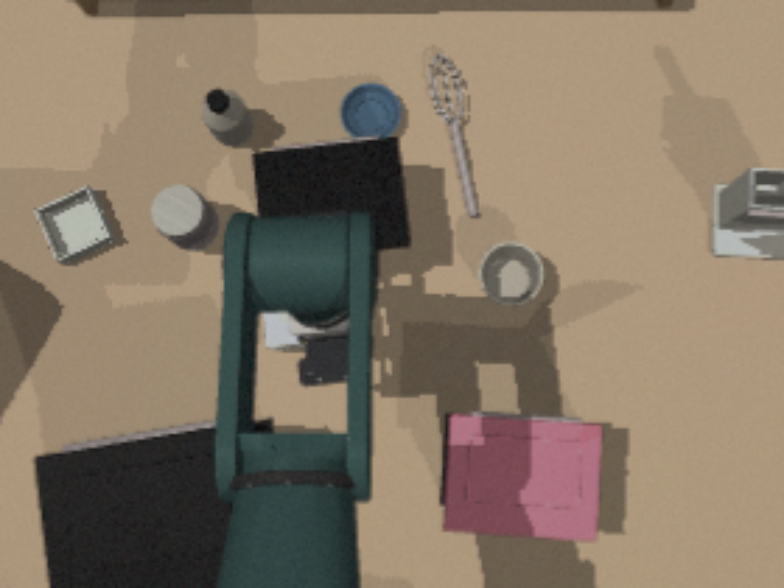

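The tubs' left edge has reached box y ≈ 94 mm and they are sliding squarely (visible at (282,330)); other things are unmoved. They need about 84 mm more.

>>> drive_tool:
  commands:
    - [0.15,0,0,0,0,0]
    - [0.2,0,0,0,0,0]
    - [0.2,0,0,0,0,0]
    - [0.2,0,0,0,0,0]
    - [0.2,0,0,0,0,0]
    - [0.2,0,0,0,0,0]
    - [0.2,0,0,0,0,0]
    - [0.2,0,0,0,0,0]
    - [0.2,0,0,0,0,0]
    - [0.2,0,0,0,0,0]
    - [0.15,0,0,0,0,0]
    - [0,0,0,0,0,0]
    - [-0.3,0,0,0,0,0]
    - [-0.5,0,0,0,0,0]
    - [-0.5,0,0,0,0,0]
    - [-0.5,0,0,0,0,0]
    - [0,0,0,0,0,0]

```text
time: 8.9
tool_pos: [0.5295, 0.0616, 0.0455]
ee_rot: [3.141, 0.0, 1.662]
wrist_force: [0.1, -0.1, 0.5]
width: 0.0376
finger_force: 0.0
```

>>> drive_tool:
  commands:
    - [-0.3,0,-0.6,0,0,0]
    - [-0.3,-0.3,-0.6,0,0,0]
    - [-0.3,-0.3,-0.6,0,0,0]
    - [0,-0.5,-0.6,0,0,0]
    - [0,-0.5,-0.6,0,0,0]
    - [0,-0.5,-0.6,0,0,0]
    - [0,-0.5,-0.6,0,0,0]
    - [0,0,0,0,0,0]
  gripper: 1

```text
time: 9.9
tool_pos: [0.4299, 0.0182, 0.2159]
ee_rot: [3.136, 0.001, 1.666]
wrist_force: [-0.6, 0.7, 0.3]
width: 0.0004
finger_force: 0.0
```

```bash
python3 - <<'E'
from h import *
o=get_obs();print(tobox(o["tool_pos"]),o["joint_positions"])
for n in("top","side"):
    s=snapshot(n);w=cloud(s);tubs(w,s["image"])
cv2.imwrite("pics/s2.png",s["image"])
E
```

```text
[-0.23334562 -0.01004696] [-8.97239856e-02 -1.89717520e-01  1.61469070e+00  2.63790420e-04
  1.71071193e+00 -1.84394108e-01]
tubs box frame 386 [-129.2  143.1] [68.3 69.7] 88.9 [-0.164  0.108] [-0.095  0.178]
tubs box frame 298 [-131.2  140.1] [72.3 69.2] 89.3 [-0.166  0.104] [-0.096  0.177]
```

View pics/s2.png

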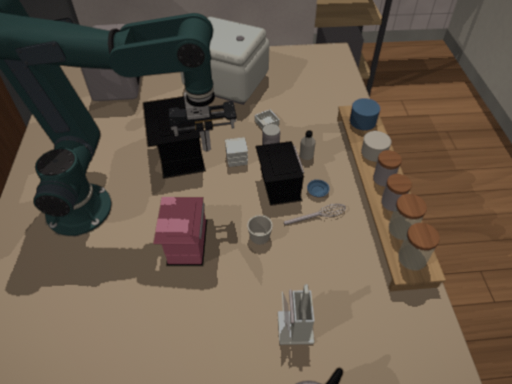

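Tubs now occupy box y 105–178 mm, upright and square (236,152), clear of the box (edge 80). Next I turn the wrist and tilt the tool.

>>> drive_tool:
  commands:
    - [0,0,0,0,0,1]
    - [0,0,0,0,0,1]
    - [0,0,0,0,0,1]
    - [0,0,0,0,0,1]
    - [0,0,0,0,0,1]
    - [0,0,0,0,0,1]
    - [0,0,0,0,0,1]
    - [0,0,0,0,0,1]
    - [0,0,0,0,0,1]
    - [0,0,0,0,0,1]
    - [0,0,0,0,0,1]
    - [0,0,0,0,0,1]
    - [0,0,0,0,0,1]
    - [0,0,0,0,0,1]
    - [0,0,0,0,0,1]
    - [0,0,0,0,0,0.65]
    - [0.5,0,0,0,0,0]
    - [0.8,0,0,0,0,0]
    - [0.8,0,0,0,0,0]
    - [0.5,0,0,0,0,0]

```text
time: 12.5
tool_pos: [0.5338, 0.029, 0.2105]
ee_rot: [-3.141, 0.004, 0.101]
wrist_force: [0.3, 0.2, 0.7]
width: 0.0007
finger_force: 0.0
```

>>> drive_tool:
  commands:
    - [0,0,0,0,1,0]
    - [0,0,0,0,1,0]
    - [0,0,0,0,1,0]
    - [0,0,0,0,1,0]
    - [0,0,0,0,1,0]
    - [0,0,0,0,1,0]
    - [0,0,0,0,1,0]
    - [0,0,0,0,0.85,0]
    - [0,0,0,0,0,0]
    - [0,0,0,0,0,0]

```text
time: 13.75
tool_pos: [0.5331, 0.0287, 0.2132]
ee_rot: [-3.141, -0.784, 0.1]
wrist_force: [-0.6, -0.8, 0.2]
width: 0.0005
finger_force: 0.0
```

```bash
python3 - <<'E'
from h import *
from scipy.spatial.transform import Rotation as Ro
o=get_obs();print(tobox(o["tool_pos"]),o["tool_pos"],o["joint_positions"].round(2))
R=Ro.from_euler("xyz",o["ee_rot"]).as_matrix();print((Ro.from_euler("z",-BY).as_matrix()@R).round(2))
for f in("top0.npz","side0.npz"):
    w=np.load(f)["w"];b=tobox(w)
    m=(w[...,2]>.109)&(w[...,2]<.127)&(abs(b[...,0])<.12)&(abs(b[...,1])<.11);p=b[m]
    for k in range(-6,7,3):
        q=p[abs(p[:,1]-k*.01)<.006];print(f,k,np.percentile(q[:,0],[1,99]).round(3),end=" ")
    print(np.percentile(p[:,1],[1,99]).round(3),np.median(w[m][:,2]).round(4))
E
```

```text
[-0.12961744 -0.01016814] [0.5330916  0.02868664 0.21317871] [-0.19 -0.52  2.05  0.27  0.86  1.19]
[[ 0.71 -0.    0.71]
 [-0.   -1.   -0.  ]
 [ 0.71 -0.   -0.71]]
top0.npz -6 [-0.074  0.05 ] top0.npz -3 [-0.074  0.053] top0.npz 0 [-0.075  0.052] top0.npz 3 [-0.074  0.05 ] top0.npz 6 [-0.074  0.049] [-0.081  0.08 ] 0.1194
side0.npz -6 [-0.075  0.049] side0.npz -3 [-0.075  0.05 ] side0.npz 0 [-0.075  0.049] side0.npz 3 [-0.075  0.049] side0.npz 6 [-0.076  0.048] [-0.083  0.079] 0.1164
```

>>> drive_tool:
  commands:
    - [-0.25,0.0,0.32,0,0,0]
    - [-0.25,0,0.32,0,0,0]
    - [-0.25,0,0.32,0,0,0]
    - [-0.25,0,0.32,0,0,0]
    - [-0.25,0,0.32,0,0,0]
    - [-0.25,0,0.32,0,0,0]
    - [-0.25,0,0.31,0,0,0]
    - [-0.25,0,0.3,0,0,0]
    - [0,0,0,0,0,0]
    - [0,0,0,0,0,0]

```text
time: 15.0
tool_pos: [0.548, 0.0302, 0.0856]
ee_rot: [3.141, -0.785, 0.101]
wrist_force: [-0.6, 0.0, 0.5]
width: 0.0004
finger_force: 0.0
```

>>> drive_tool:
  commands:
    - [0.12,0,0.12,0,0,0]
    - [0.12,0,0.12,0,0,0]
    - [0.12,0,0.12,0,0,0]
    - [0.12,0,0.12,0,0,0]
    - [0.12,0,0.12,0,0,0]
    - [0.12,0,0.12,0,0,0]
    - [0.1,0,0.1,0,0,0]
    - [0,0,0,0,0,0]
    - [0,0,0,0,0,0]

```text
time: 16.12
tool_pos: [0.5935, 0.0349, 0.0851]
ee_rot: [-3.142, -0.785, 0.101]
wrist_force: [-0.3, -0.2, 0.1]
width: 0.0005
finger_force: 0.0
```

```bash
python3 - <<'E'
from h import *
o=get_obs();print(tobox(o["tool_pos"]),o["tool_pos"],o["joint_positions"].round(2),o["wrist_force"])
s=snapshot("side");cv2.imwrite("pics/s3.png",cv2.resize(s["image"][90:240,160:360],None,fx=4,fy=4))
E
```

```text
[-0.06884592 -0.01011747] [0.5935421  0.034925   0.08511296] [-0.13 -0.22  2.12  0.35  0.5   1.09] [-0.28680278 -0.15526723  0.06781671]
```

View pics/s3.png

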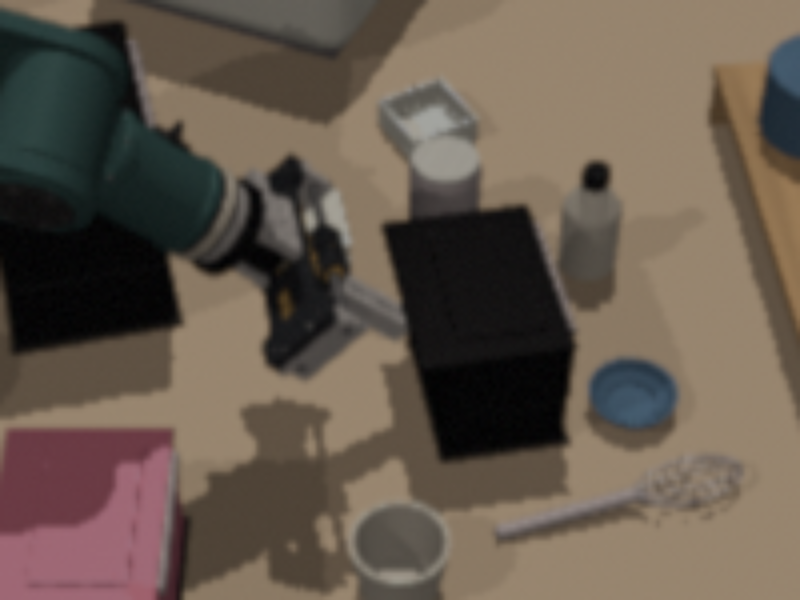

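The closed fingertips are under the front lip (crop about (405,325)) with no contact force. I now lift along the lip's arc.

>>> drive_tool:
  commands:
    - [0.06,0,-0.04,0,0,0]
    - [0.06,0,-0.04,0,0,0]
    - [0.12,0,-0.1,0,0,0]
    - [0.12,0,-0.1,0,0,0]
    - [0.13,0,-0.09,0,0,0]
    - [0.13,0,-0.09,0,0,0]
    - [0.13,0,-0.08,0,0,0]
    - [0.13,0,-0.08,0,0,0]
    - [0.14,0,-0.065,0,0,0]
    - [0.14,0,-0.065,0,0,0]
    - [0,0,0,0,0,0]

```text
time: 17.55
tool_pos: [0.606, 0.036, 0.1406]
ee_rot: [3.141, -0.787, 0.101]
wrist_force: [-0.2, -0.3, -1.4]
width: 0.0001
finger_force: 0.5
```

```bash
cat >> h.py <<'E'
def lid():
    for n in("top","side"):
        s=snapshot(n);w=cloud(s);b=tobox(w);z=w[...,2]
        m=(b[...,0]>-.09)&(b[...,0]<.13)&(abs(b[...,1])<.075)&(z>.112)&(z<.26)&(s["image"].max(-1)<40)
        p=np.c_[b[m][:,0],z[m]];print(n,len(p),end=" ")
        for k in np.arange(-.07,.12,.02):
            q=p[abs(p[:,0]-k)<.006]
            if len(q)>3: print(round(k,2),np.median(q[:,1]).round(3),end="; ")
        print()
    o=get_obs();print("tcp",tobox(o["tool_pos"]).round(4),o["tool_pos"][2].round(4),o["joint_positions"].round(2),o["wrist_force"].round(1))
    return s
E
python3 -c "
from h import *
s=lid();cv2.imwrite('pics/s4.png',cv2.resize(s['image'][60:240,160:360],None,fx=3.3,fy=3.3))"
```

```text
top 1614 -0.05 0.164; -0.03 0.156; -0.01 0.148; 0.01 0.14; 0.03 0.13; 0.05 0.12; 
side 1060 -0.07 0.162; -0.05 0.16; -0.03 0.153; -0.01 0.145; 0.01 0.136; 0.03 0.127; 0.05 0.116; 
tcp [-0.057  -0.0103] 0.1394 [-0.13 -0.26  2.03  0.28  0.61  1.18] [-0.4  0.5 -1. ]
```

View pics/s4.png

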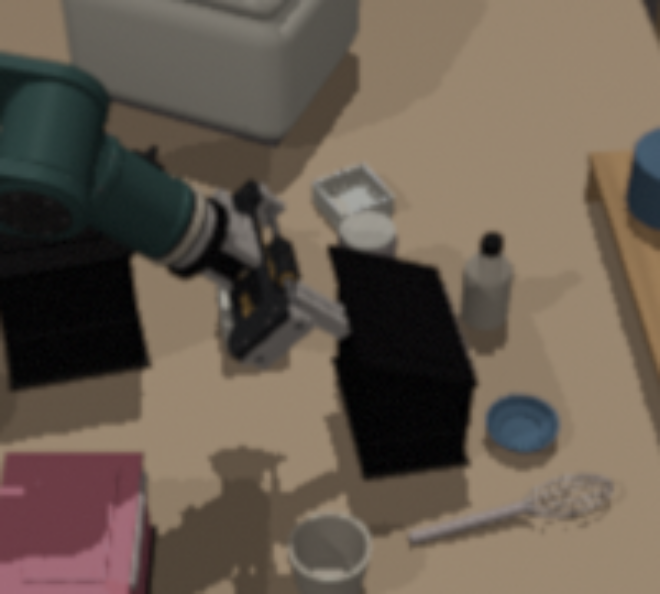

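The lid is at about 0.4 rad, resting on the fingertips exactly as modelled; continue along the arc.

>>> drive_tool:
  commands:
    - [0.145,0,-0.05,0,0,0]
    - [0.145,0,-0.05,0,0,0]
    - [0.15,0,-0.035,0,0,0]
    - [0.15,0,-0.035,0,0,0]
    - [0.155,0,-0.02,0,0,0]
    - [0.155,0,-0.02,0,0,0]
    - [0.155,0,-0.005,0,0,0]
    - [0.155,0,-0.005,0,0,0]
    - [0.13,0,0.01,0,0,0]
    - [0.13,0,0.01,0,0,0]
    - [0.13,0,0.02,0,0,0]
    - [0.13,0,0.02,0,0,0]
    - [0.13,0,0.035,0,0,0]
    - [0.13,0,0.035,0,0,0]
    - [0.125,0,0.045,0,0,0]
    - [0.125,0,0.045,0,0,0]
    - [0,0,0,0,0,0]

```text
time: 19.77
tool_pos: [0.6689, 0.0424, 0.2033]
ee_rot: [3.141, -0.786, 0.101]
wrist_force: [0.3, -0.1, 1.2]
width: 0.0006
finger_force: 0.2
```

```bash
python3 -c "
from h import *
s=lid();cv2.imwrite('pics/s5.png',cv2.resize(s['image'][60:240,160:360],None,fx=3.3,fy=3.3))"
```

```text
top 284 0.01 0.228; 0.03 0.197; 0.05 0.143; 
side 111 0.01 0.225; 0.03 0.194; 
tcp [ 0.0065 -0.0103] 0.2029 [-0.09 -0.16  1.82  0.21  0.72  1.27] [-0.2 -0.5 -0.5]
```

View pics/s5.png

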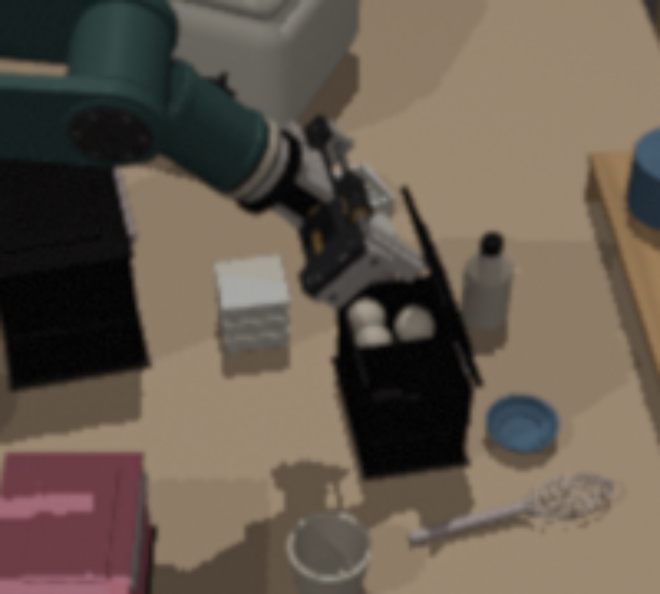

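The lid stands at about 1.2 rad against the fingertips (415,265). Next I ease it past upright.

>>> drive_tool:
  commands:
    - [0.12,0,0.06,0,0,0]
    - [0.12,0,0.06,0,0,0]
    - [0.11,0,0.07,0,0,0]
    - [0.11,0,0.07,0,0,0]
    - [0.05,0,0.04,0,0,0]
    - [0.05,0,0.04,0,0,0]
    - [0.05,0,0.04,0,0,0]
    - [0.05,0,0.04,0,0,0]
    - [0.05,0,0.045,0,0,0]
    - [0.05,0,0.045,0,0,0]
    - [0.05,0,0.05,0,0,0]
    - [0.05,0,0.05,0,0,0]
    - [0.05,0,0.05,0,0,0]
    - [0.05,0,0.05,0,0,0]
    - [0.04,0,0.05,0,0,0]
    - [0.04,0,0.05,0,0,0]
    - [0,0,0,0,0,0]
    - [0,0,0,0,0,0]

```text
time: 22.12
tool_pos: [0.7203, 0.0477, 0.2091]
ee_rot: [3.142, -0.785, 0.101]
wrist_force: [-0.1, -0.3, 0.6]
width: 0.0005
finger_force: 0.0
```

```bash
python3 -c "
from h import *
s=lid()"
```

```text
top 1198 -0.05 0.112; 0.05 0.126; 0.07 0.156; 0.09 0.199; 0.11 0.221; 
side 853 0.05 0.121; 0.07 0.155; 0.09 0.199; 
tcp [ 0.0586 -0.0103] 0.2091 [-0.07 -0.04  1.7   0.19  0.71  1.31] [-0.3 -0.2 -0.3]
```

The lid surface measures about 66° beyond the hinge, so θ ≈ 2.0, at its stop and off the fingers. I withdraw along the tool axis and verify.

>>> drive_tool:
  commands:
    - [0,0,-0.3,0,0,0]
    - [0,0,-0.5,0,0,0]
    - [0,0,-0.6,0,0,0]
    - [0,0,-0.6,0,0,0]
    - [0,0,-0.6,0,0,0]
    - [0,0,-0.6,0,0,0]
    - [0,0,-0.4,0,0,0]
    - [0,0,0,0,0,0]
    - [0,0,0,0,0,0]

```text
time: 23.35
tool_pos: [0.619, 0.0375, 0.3101]
ee_rot: [-3.141, -0.784, 0.101]
wrist_force: [0.8, 0.9, -0.9]
width: 0.0003
finger_force: 0.0
```

```bash
python3 - <<'E'
from h import *
s=lid();w=cloud(s);tubs(w,s["image"]);cv2.imwrite('pics/s6.png',s['image'])
E
```

```text
top 1410 0.05 0.122; 0.07 0.156; 0.09 0.199; 0.11 0.221; 
side 929 0.05 0.122; 0.07 0.155; 0.09 0.2; 
tcp [-0.0432 -0.0101] 0.3094 [-0.12 -0.32  1.73  0.19  0.97  1.31] [ 0.7 -0.6 -0.1]
tubs box frame 299 [-131.2  144.4] [79.3 69.6] 89.6 [-0.166  0.105] [-0.096  0.184]
```

View pics/s6.png

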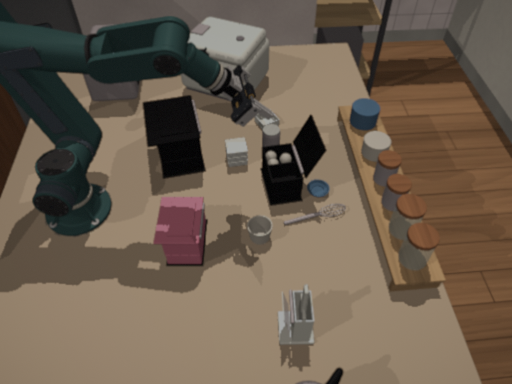

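The lid leans fully open (308,147), the tubs stand upright left of the box (236,152), the other things are unmoved, and the arm is clear.

```bash
python3 -c "
from bench import close_job
print(close_job())"
```

```text
the job is handed in; nothing more can be done
None
```

Job handed in at about 23.5 s of the 58 s allowed: the tubs were slid upright to the left, clear of the box front, then the lid was flipped to lean open at its stop (about 2.0 rad), with no other items seen to move.

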